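Sieve the small nuts from the large cap

ROBOT

A 6-joint arm with a two-finger parallel gripper is mounted at the origin on the work surface. World frame = base frame: x ahead of the robot, y to its left, z up, the work surface at z = 0. Lengths are in m, angles in rad, forces in N, time in s.
With the tool pointing down it reaches from about 0.425 to 0.95 m from the base axis. Payload 3.5 kg.
Tool frame: the origin (TCP) lies at the very end of the fingers, on their centre line; the grasp point (between the pads) lies 19 mm behind it; z points along the fingers, y is the direction in which the jaws open and shut (so a half turn about z gives the same grasp; the last joint's range is limited). The gripper opens to 85 mm and grips with 20 to 120 N. Pads are 22 mm wide; open, the fingers measure 114 mm over their backs; the gripper's body (76 mm by 85 mm) begins 54 mm behind the grasp point. The pads swing forward as they close: fully open they stand 13 mm farther back than shut.
Start: joints at [1.083, 0.286, 1.577, -0, 1.279, -0.15], TCP at [0.224, 0.637, 0.231] pointing down, gripper open.
Joint ranges: [-2.77, 2.77], [-0.9, 2.22], [0.21, 2.48], [-1.53, 4.67], [0.24, 2.81], [-2.84, 2.84]. Speed limits (rad/s): [2.79, 2.79, 3.14, 3.14, 3.14, 3.14].

INTERFACE

Orientations are given as a unit quaternion [x, y, z, w].
In Python, from plant import ctrl, imaging gives the robot as it stands.
- The arm moves only by the shell command python3 -m creep 'ROWS' [OPENING] [FORCE]. ROWS is JSON, one flat list of numbers, 4 for each row, row after row: the shift along the tool's x, y, z in units of 25 mm (1.0 is 25 mm), then the turn about the tool's z in units of 5 degrees (1.0 is 5 degrees). A call has 1 to 20 rows; each row is the pose to reach, as a shift and turn from the pose commanded when the call began, along the tool's axes at that moment; what a row does not reach only later rows make up. A row lasts 1/12 s, in which the tool goes at most 41.7 mm and 7.16 degrees, less where a joint would pass 70% of its speed; a pose out of reach is approached as far as the arm can. A call with a gripper value outside its range is refused whole. OPENING is the closure in counts, from 0 (fully open) to 255 (shut), set as the call begins (- or left out, the last holds). The fingers move at their own pace and stop on an object; FORCE is the grip in N (left out, the last holds). Time passes only in rows, so rows that repeat a pose let the fingers close. It gives the time, the measured TCP pose, the force and the opening at its end, in the units of the state.
- ctrl.get_state(): the state, without advancing time (a new reading comes with each control period).
- imaging.read_camera(name): name is "side" or "top"; returns the picture (480x640x3 uint8, red, green, blue); there is no depth.
- imaging.camera_info(name): a dict with "intrinsics" (3x3 intrinsics, pixels), "origin" and "attitude" of the camera in the world. Camera axes: x right, y down, z forward; pixel columns grow to the right and rows downward; lengths in m; the calibration is good to about 2 mm. A picture is of the moment at which its call begins. camera_info takes no time and is no camera call.
- ctrl.sign_off(): hands the job in, once; it reports no verdict.
Trained networks look in the newest picture that a camera, given by its name, has taken for a name from the list of things; names that differ only in an ending like _2 or _b are one class to them, and where a whole thing is asked for, a point or a joint stands for the part that bears it (a point fixed in the world has none). Each returns a list of dicts, best first, with "p" (0 to 1); they miss things now and then, are a little off and sometimes report something else, mostly with a low value. They report only what shows in the picture. A call takes as long as a camera call. They do not tell look-alikes from the thing itself.
- imaging.silhouettes(camera, name): "mask" (480x640 bool, what is visible of it) and "uv" ([column, row] in pixels, amid what is visible of it).
The state is a dict: "time": time; "qpos": joint angles; "dq": joint speeds; "joint_efforts": joint torques, N m; "eef_pos": TCP position; "tcp_rot": TCP orientation; "contact_force": force on the tool from outside, world axes, zero at the start; "wrist_torque": the same for the moment, N m; "opening": opening from 0.0 (shut) to 1.0 (fully open).
Only numpy, scipy, OpenCV 4.12 (cv2) and the standard library are available. Lean on these libraries where they do the work, as an engineer would, in place of code of your own. Each camera call takes 0.05 s, during which the arm holds its last target.

TASK

Lift the slotted sieve by its handle a few centimetres above the tray it stands in and, keeping it roughly level, shake it side to side across its slots until both small nuts have dropped into the tray, with the large hexagonal cap staying in the sieve. Then stand the sieve upright in the middle of the black rubber mat and let go. Leave the other things on the bench alone.

Things in the scene. Friction and masses are not known exactly. Their poses are not given: they have to be found in the camera images.
- sieve_grip (a point): Centre of the sieve's grip bar (90 mm along x, 18 wide, 24 tall, pinch across y), 100 mm above the sieve's feet. Loose steel basket 156 x 117 x 40 mm, 0.4 kg, bar arched over its middle; starts standing in the tray. Floor, 91 mm below this point: two 24 mm strips centred at y = +-22.5 mm and three 21 mm slots, all along x. x along bar and slots, y across them (shake this way), z up.
- tray: Shallow open sheet-metal receiving tray, fixed to the bench, outside 216 mm (its x) by 266 mm (its y), walls 3 mm thick and 28 mm high, floor 3 mm thick. Origin: centre of its underside, on the bench; z up.
- mat: Flat black rubber mat fixed on the bench, 220 mm (its x) by 230 mm (its y), 3 mm thick. Origin: centre of its underside, on the bench; z up. Tray and mat lie side by side, either one on the left.
- nut1_center (a point): Centre of a small brass hex nut, 16 mm across flats, 9 mm high, 12 g. Starts flat on one of the sieve's floor strips; drops through the slots. Lightly oiled (friction about 0.15): it slides when the sieve is jerked sideways at over 2 m/s2, for example in brisk strokes of 60 mm in 0.2 to 0.25 s.
- nut2_center (a point): Centre of the second small hex nut, same as the first, on the other strip.
- cap_center (a point): Centre of the large brass hexagonal blanking cap: 46 mm across flats, 9 mm thick with a round boss 30 mm wide and 5 mm high on top, about 70 g, oiled in the same way. Lies in the sieve; too wide for the slots. This point is 7 mm above its underside.
Mind the look-alikes: they are no part of the job. Leave any green look-alike of the part that bears sieve_grip alone. There is more than one size of the part that bears cap_center; the job needs the smaller.

How it is judged:
By the outcome, as a careful person would: the job done as asked, in the order asked, and still so for the second after the job is handed in, with the robot touching nothing.
It also fails if it takes over 45 s, if anything falls off the work surface, if the arm or the gripper's body presses on something with over 40 N, if the wrist force passes 120 N, or if a joint passes its speed limit or range.

## Working session

There is one attempt and no reset: what is moved stays moved. The work goes in short steps, Python scripts to look and compute and a shell command to move; the robot and the scene stay as the last step left them, time stands still between calls to the robot, and variables do not carry over. Pictures are saved under pics/ and viewed, and the job is handed in when it is done.

```bash
mkdir -p pics; ls
python3 - <<'E'
from plant import ctrl, imaging
import cv2
for c in ("side","top"):
    im=imaging.read_camera(c); cv2.imwrite(f"pics/{c}0.png",im[:,:,::-1])
    i=imaging.camera_info(c); print(c,i)
    for n in ("sieve_grip","tray","mat","nut1_center","cap_center"):
        print(n,[(round(d["p"],2),[round(float(v)) for v in d["uv"]],int(d["mask"].sum())) for d in imaging.silhouettes(c,n)])
print(ctrl.get_state())
E
```

```text
pics
side {'intrinsics': array([[482.00499521,   0.        , 313.63367369],
       [  0.        , 482.00499521, 244.79793928],
       [  0.        ,   0.        ,   1.        ]]), 'origin': array([ 0.33991548, -0.55103865,  0.60730821]), 'attitude': array([ 0.90823634, -0.11476168,  0.0614807 , -0.39768911])}
sieve_grip [(0.91, [192, 209], 5029), (0.66, [235, 379], 8345), (0.65, [410, 346], 7356)]
tray [(0.9, [419, 406], 19708)]
mat [(0.63, [323, 202], 7221)]
nut1_center [(0.58, [442, 356], 137)]
cap_center [(0.7, [425, 333], 718), (0.62, [370, 264], 1098)]
top {'intrinsics': array([[500.36647141,   0.        , 327.04722382],
       [  0.        , 500.36647141, 244.2130262 ],
       [  0.        ,   0.        ,   1.        ]]), 'origin': array([ 0.39967206, -0.025679  ,  1.03427078]), 'attitude': array([-0.70334673,  0.70820509, -0.03099445,  0.052804  ])}
sieve_grip [(0.74, [423, 337], 3384), (0.72, [229, 352], 3428), (0.66, [430, 210], 2601)]
tray [(0.84, [445, 215], 10513)]
mat [(0.79, [225, 218], 10952)]
nut1_center []
cap_center [(0.89, [411, 190], 422), (0.7, [327, 205], 889)]
{'time': 0.6, 'qpos': array([ 1.08299602e+00,  2.86263245e-01,  1.57666502e+00,  1.27928579e-05,
        1.27858250e+00, -1.50007739e-01]), 'dq': array([-1.85861185e-03, -8.32605188e-04, -9.24343159e-04, -3.89326128e-04,
       -1.87376012e-03,  6.64333033e-05]), 'joint_efforts': array([-9.90274712e-04, -4.05654538e+01, -2.92745161e+01, -1.25495235e-04,
        5.19083242e-04,  1.04092010e-05]), 'eef_pos': array([0.22367552, 0.63686932, 0.23136837]), 'tcp_rot': array([1.68096258e-01, 9.85770585e-01, 4.08009761e-05, 7.02081012e-06]), 'contact_force': array([ 0.19106054, -0.71772558,  0.61095655]), 'wrist_torque': array([0.00367146, 0.01631098, 0.00746494]), 'opening': 0.9990640892554763}
```

View pics/side0.png

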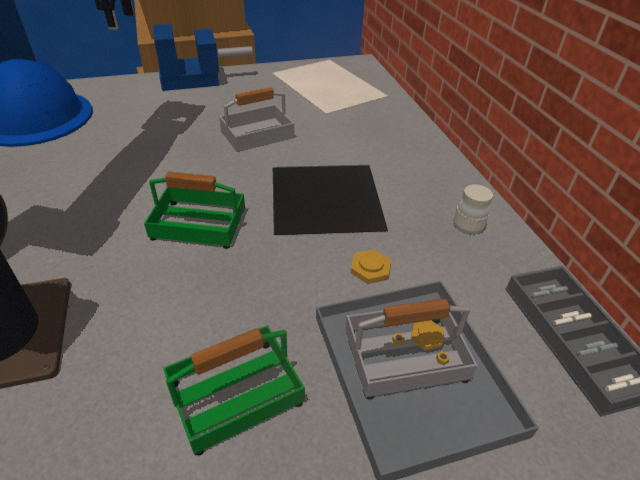

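View pics/top0.png

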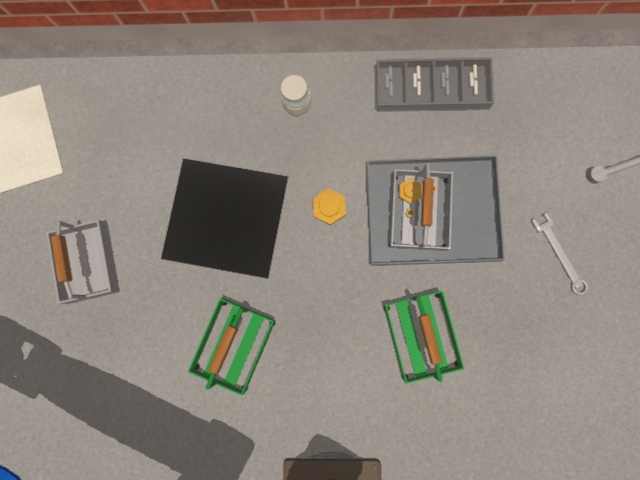

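The candidates are the steel sieve in the tray (side 410,346; top 425,210), a grey one on the far bench (side 255,120) and two green ones. Only the first stands in the tray, with nuts in it. For the cap, the one in the sieve (side 425,333) is smaller than the one loose on the bench (side 370,264). I'll confirm this in a crop and measure.

```bash
cat > h.py <<'E'
import numpy as np, cv2
from scipy.spatial.transform import Rotation as R
from plant import ctrl, imaging
def cam(c):
    i=imaging.camera_info(c); return i["intrinsics"],i["origin"],R.from_quat(i["attitude"]).as_matrix()
def plane(c,uv,z):
    K,o,A=cam(c); uv=np.atleast_2d(uv).astype(float)
    d=np.c_[uv,np.ones(len(uv))]@np.linalg.inv(K).T@A.T
    return o+d*((z-o[2])/d[:,2])[:,None]
def proj(c,P):
    K,o,A=cam(c); q=(np.atleast_2d(P)-o)@A@K.T; return q[:,:2]/q[:,2:]
def tri(uvs):
    M=np.zeros((3,3));b=np.zeros(3)
    for c,uv in uvs:
        o=cam(c)[1]; p=plane(c,uv,0)[0]; d=(p-o)/np.linalg.norm(p-o); Q=np.eye(3)-np.outer(d,d); M+=Q;b+=Q@o
    return np.linalg.solve(M,b)
def brown(im,box):
    hsv=cv2.cvtColor(im,cv2.COLOR_RGB2HSV); m=cv2.inRange(hsv,(3,120,50),(14,255,255))
    k=np.zeros_like(m);x0,y0,x1,y1=box;k[y0:y1,x0:x1]=255
    return m&k
E
python3 - <<'E'
from h import *
s=cv2.cvtColor(cv2.imread("pics/side0.png"),cv2.COLOR_BGR2RGB);t=cv2.cvtColor(cv2.imread("pics/top0.png"),cv2.COLOR_BGR2RGB)
a=cv2.resize(s[275:415,320:500],(720,560),interpolation=2); cv2.imwrite("pics/c1.png",a[:,:,::-1])
a=cv2.resize(t[150:275,360:510],(720,600),interpolation=2); cv2.imwrite("pics/c2.png",a[:,:,::-1])
for c,im,box in(("side",s,(370,290,455,340)),("top",t,(415,165,440,240))):
    m=brown(im,box); ys,xs=np.nonzero(m); print(c,len(xs),xs.mean(),ys.mean(),xs.min(),xs.max(),ys.min(),ys.max())
    r=cv2.minAreaRect(np.c_[xs,ys].astype(np.float32)); print(r); 
    bp=cv2.boxPoints(r); print(plane(c,bp,.115).round(4).tolist(), plane(c,r[0],.115 if c=="top" else .103).round(4))
    if c=="top": U=[(c,(xs.mean(),ys.mean()))]+U
    else: U=[(c,(xs.mean(),ys.mean()))]
print("tri",tri(U))
for n,z in(("tray",.028),("mat",.003)):
    for c in("top","side"):
        imaging.read_camera(c)
        m=imaging.silhouettes(c,n)[0]["mask"].astype(np.uint8)
        cs=max(cv2.findContours(m,0,2)[0],key=cv2.contourArea)
        h=cv2.convexHull(cs); ap=cv2.approxPolyDP(h,8,True)[:,0]
        P=plane(c,ap,z); print(n,c,ap.tolist(),P[:,:2].round(3).tolist(), P.mean(0).round(4))
E
```

```text
side 1225 416.11918367346937 311.91755102040815 383 449 299 325
((416.2900390625, 312.030029296875), (19.091880798339844, 66.7508773803711), 81.8698959350586)
[[0.5443, -0.1754, 0.115], [0.6378, -0.1815, 0.115], [0.6262, -0.2122, 0.115], [0.5364, -0.2057, 0.115]] [[ 0.5916 -0.1852  0.103 ]]
top 451 427.0 201.69623059866962 422 432 178 225
((426.97808837890625, 201.59176635742188), (9.623031616210938, 47.152854919433594), 2.12109637260437)
[[0.5436, -0.172, 0.115], [0.6327, -0.1777, 0.115], [0.6318, -0.1955, 0.115], [0.5428, -0.1897, 0.115]] [[ 0.5875 -0.1837  0.115 ]]
tri [ 0.5900966  -0.18583477  0.10425089]
tray top [[496, 157], [503, 260], [372, 264], [368, 161]] [[0.696, -0.342], [0.485, -0.346], [0.479, -0.085], [0.692, -0.08]] [ 0.588  -0.2133  0.028 ]
tray side [[441, 281], [537, 428], [376, 479], [316, 309]] [[0.696, -0.08], [0.701, -0.343], [0.481, -0.351], [0.479, -0.087]] [ 0.5892 -0.2155  0.028 ]
mat top [[183, 159], [287, 176], [268, 278], [161, 258]] [[0.709, 0.313], [0.669, 0.09], [0.453, 0.128], [0.497, 0.353]] [0.582  0.2213 0.003 ]
mat side [[369, 166], [386, 229], [274, 234], [273, 167]] [[0.711, 0.307], [0.669, 0.093], [0.456, 0.129], [0.499, 0.353]] [0.5838 0.2205 0.003 ]
```

```bash
ls pics
```

```text
c1.png
c2.png
side0.png
top0.png
```

View pics/c1.png

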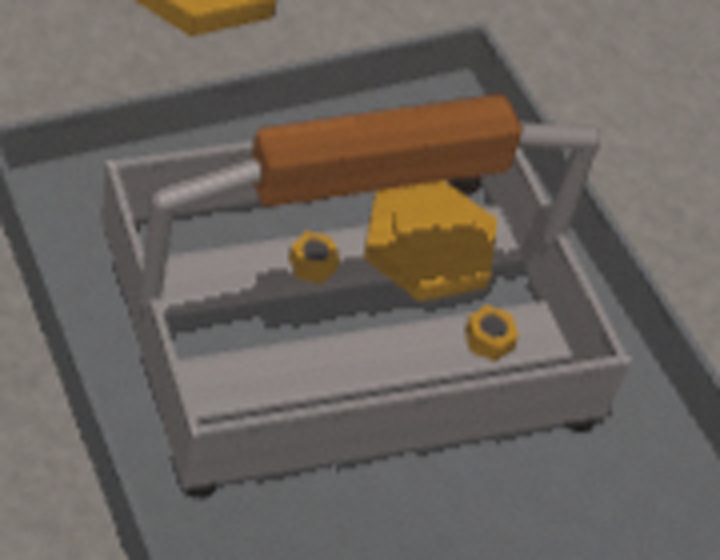

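View pics/c2.png

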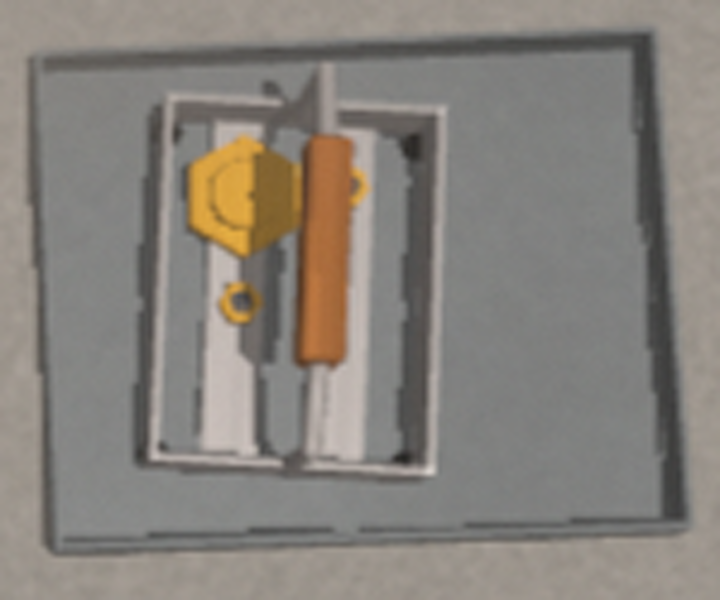

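The crops confirm it: the steel sieve in the tray holds two nuts (one on each strip) and the smaller cap. The bar centre is about (0.589, -0.185, 0.103) with yaw about -3.6°. Next I work out the move.

```bash
cat >> h.py <<'E'
def go(P,ydeg=None):
    s=ctrl.get_state(); T=R.from_quat(s["tcp_rot"]).as_matrix()
    d=T.T@(np.array(P)-s["eef_pos"])/.025
    y=np.degrees(np.arctan2(T[1,1],T[0,1])); t=0 if ydeg is None else -(ydeg-y)/5
    print("t",round(s["time"],2),"pos",s["eef_pos"].round(4),"yaxis",y.round(2),"z",T[:,2].round(3),"rows",d.round(3),"turn",round(t,3),"F",s["contact_force"].round(1),"open",round(s["opening"],3))
E
python3 -c "
from h import *
go([.589,-.185,.18],86.4)"
```

```text
t 1.0 pos [0.2237 0.6369 0.2313] yaxis 70.64 z [ 0.  0. -1.] rows [-24.683 -26.174   2.053] turn -3.151 F [-0.2 -0.8  0.5] open 1.002
```

```bash
python3 -m creep '[-0.4,-0.4,0,0, -1.2,-1.25,0,0, -2.2,-2.3,0,-0.3, -3.2,-3.4,0,-0.6, -4.2,-4.4,0,-0.9, -5.2,-5.5,0,-1.2, -6.2,-6.6,0,-1.5, -7.2,-7.6,0,-1.8, -8.2,-8.7,0,-2.1, -9.2,-9.8,0,-2.4, -10.2,-10.8,0,-2.7, -11.2,-11.9,0,-3, -12.2,-12.9,0,-3.15, -13.2,-14,0,-3.15, -14.2,-15,0,-3.15, -15.2,-16.1,0,-3.15, -16.2,-17.2,0,-3.15, -17.2,-18.2,0,-3.15, -18,-19.1,0,-3.15, -18.4,-19.5,0,-3.15]' 0; python3 -c "
from h import *
go([.589,-.185,.18],86.4)"
```

```text
time: 2.67
eef_pos: [0.4972, 0.0213, 0.2317]
tcp_rot: [0.033, 0.999, -0.001, 0.001]
contact_force: [-0.1, 0.2, 0.1]
opening: 1.005
t 2.67 pos [0.4972 0.0213 0.2317] yaxis 86.21 z [ 0.001 -0.001 -1.   ] rows [-4.208 -7.99   2.081] turn -0.037 F [-0.1  0.2  0.1] open 1.005
```

```bash
python3 -m creep '[-0.3,-0.6,0.2,0, -1,-1.8,0.5,0, -1.7,-3.2,0.8,0, -2.4,-4.6,1.1,0, -3.1,-6,1.4,0, -3.8,-7.1,1.8,0, -4.1,-7.8,2,0, -4.2,-8,2.08,0, -4.2,-8,2.08,0, -4.2,-8,2.08,0, -4.2,-8,2.08,0]'
python3 - <<'E'
from h import *
go([.589,-.185,.084],86.4)
for c in("side","top"):
    im=imaging.read_camera(c); cv2.imwrite(f"pics/{c}1.png",im[:,:,::-1])
E
```

```text
time: 3.58
eef_pos: [0.5882, -0.1802, 0.1799]
tcp_rot: [0.031, 1.0, 0.0, 0.0]
contact_force: [-0.5, -0.0, 0.2]
opening: 0.999
t 3.58 pos [ 0.5882 -0.1802  0.1799] yaxis 86.48 z [ 0.  0. -1.] rows [-0.042 -0.192  3.834] turn 0.016 F [-0.5 -0.   0.2] open 0.999
```

View pics/side1.png

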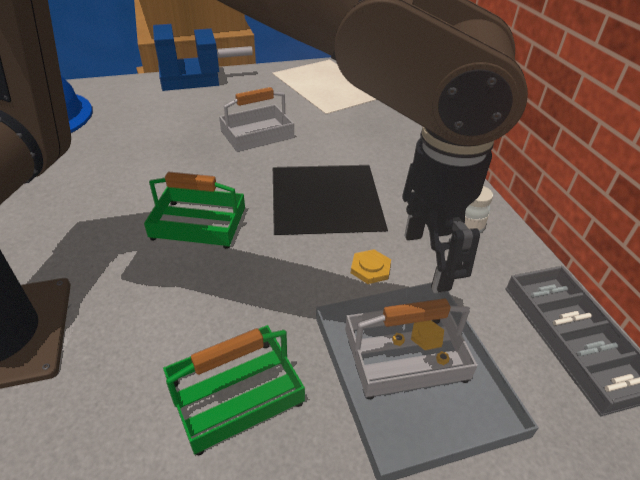

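The open gripper hangs over the bar (side about 415,315), with nothing in the way. I'll go down and close.

```bash
python3 -m creep '[0,-0.1,0.3,0, 0,-0.2,0.9,0, 0,-0.2,1.6,0, 0,-0.2,2.3,0, 0,-0.2,3,0, 0,-0.2,3.5,0, 0,-0.2,3.75,0, 0,-0.2,3.83,0, 0,-0.2,3.83,0, 0,-0.2,3.83,0]' && python3 -m creep '[0,0,0,0, 0,0,0,0, 0,0,0,0, 0,0,0,0, 0,0,0,0, 0,0,0,0, 0,0,0,0, 0,0,0,0, 0,0,0,0, 0,0,0,0]' 255 90
python3 - <<'E'
from h import *
go([.589,-.185,.084],86.4)
for c in("side","top"):
    im=imaging.read_camera(c); cv2.imwrite(f"pics/{c}2.png",im[:,:,::-1])
E
```

```text
time: 4.52
eef_pos: [0.5887, -0.187, 0.0846]
tcp_rot: [0.031, 1.0, -0.0, 0.001]
contact_force: [0.1, 0.4, 0.1]
opening: 1.0
time: 5.35
eef_pos: [0.5881, -0.1864, 0.0837]
tcp_rot: [0.032, 1.0, 0.0, -0.0]
contact_force: [-0.5, 2.8, 2.5]
opening: 0.194
t 5.35 pos [ 0.5881 -0.1864  0.0837] yaxis 86.39 z [-0.     0.001 -1.   ] rows [-0.034  0.058 -0.01 ] turn -0.002 F [-0.5  2.8  2.5] open 0.194
```

View pics/side2.png

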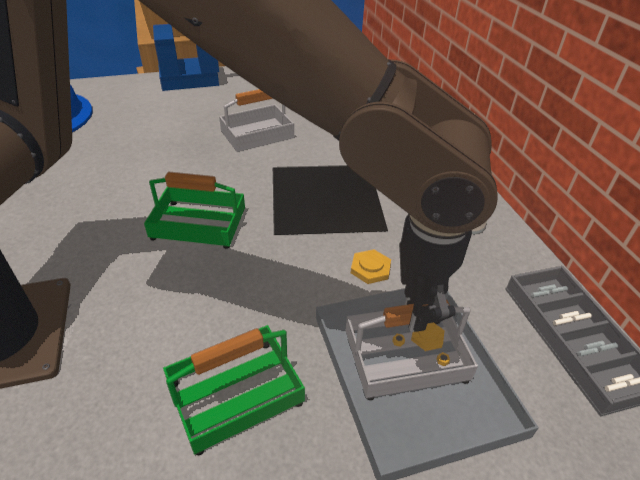

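The fingers hold the bar (opening 16.5 mm against the bar's 18 mm). Next I lift 50 mm, then shift 27 mm towards the tray's middle, slowly.

```bash
python3 -m creep '[0,0,-0.1,0, 0,0,-0.3,0, 0,0,-0.6,0, 0,0,-0.9,0, 0,0,-1.2,0, 0,-0.05,-1.5,0, 0,-0.15,-1.75,0, 0,-0.3,-1.9,0, 0,-0.45,-2,0, 0,-0.6,-2,0, 0,-0.75,-2,0, 0,-0.9,-2,0, 0,-1,-2,0, 0,-1.08,-2,0, 0,-1.1,-2,0, 0,-1.1,-2,0]'
python3 - <<'E'
from h import *
go([.589,-.2145,.134],86.4)
for c in("side","top"):
    im=imaging.read_camera(c); cv2.imwrite(f"pics/{c}3.png",im[:,:,::-1])
    for n in("nut1_center","cap_center","sieve_grip"):print(c,n,[(round(d["p"],2),[round(float(v)) for v in d["uv"]],int(d["mask"].sum())) for d in imaging.silhouettes(c,n)])
E
```

```text
time: 6.78
eef_pos: [0.5862, -0.2143, 0.1333]
tcp_rot: [0.032, 1.0, 0.0, -0.0]
contact_force: [0.0, 0.3, -4.7]
opening: 0.197
t 6.78 pos [ 0.5862 -0.2143  0.1333] yaxis 86.38 z [-0.  0. -1.] rows [-0.113 -0.001 -0.027] turn -0.003 F [ 0.   0.3 -4.7] open 0.197
side nut1_center [(0.72, [455, 352], 146)]
side cap_center [(0.83, [442, 330], 757), (0.82, [368, 264], 1074)]
side sieve_grip [(0.97, [235, 380], 8808), (0.58, [415, 356], 7438), (0.56, [193, 210], 4683)]
top nut1_center []
top cap_center [(0.86, [324, 206], 878), (0.48, [426, 178], 22)]
top sieve_grip [(0.83, [230, 347], 2932), (0.7, [412, 177], 547)]
```

View pics/side3.png

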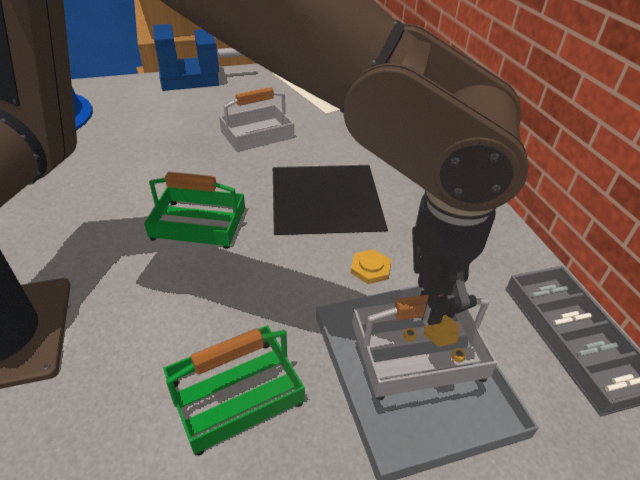

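The sieve is lifted and level, feet about 22 mm above the tray rim; both nuts (side 409,335 and 459,355) and the cap (442,330) are still in it. Now I shake.

```bash
python3 -m creep '[0,0.6,0,0, 0,1.2,0,0, 0,0.6,0,0, 0,-0.6,0,0, 0,-1.2,0,0, 0,-0.6,0,0, 0,0.6,0,0, 0,1.2,0,0, 0,0.6,0,0, 0,-0.6,0,0, 0,-1.2,0,0, 0,-0.6,0,0, 0,0.6,0,0, 0,1.2,0,0, 0,0.6,0,0, 0,-0.6,0,0, 0,-1.2,0,0, 0,-0.6,0,0, 0,0,0,0, 0,0,0,0]'
python3 - <<'E'
from h import *
go([.589,-.2145,.134],86.4)
for c in("side","top"):
    im=imaging.read_camera(c); cv2.imwrite(f"pics/{c}4.png",im[:,:,::-1])
    if c=="side": cv2.imwrite("pics/s4c.png",cv2.resize(im[275:475,310:540],(690,600),interpolation=2)[:,:,::-1])
    for n in("nut1_center","cap_center"):print(c,n,[(round(d["p"],2),[round(float(v)) for v in d["uv"]],int(d["mask"].sum())) for d in imaging.silhouettes(c,n)])
E
```

```text
time: 8.85
eef_pos: [0.586, -0.2112, 0.133]
tcp_rot: [0.031, 1.0, 0.002, -0.001]
contact_force: [-0.9, 0.6, -4.3]
opening: 0.193
t 8.85 pos [ 0.586  -0.2112  0.133 ] yaxis 86.44 z [-0.001  0.003 -1.   ] rows [-0.129 -0.125 -0.039] turn 0.007 F [-0.9  0.6 -4.3] open 0.193
side nut1_center [(0.68, [412, 411], 17911)]
side cap_center [(0.91, [441, 336], 958), (0.72, [370, 264], 1086)]
top nut1_center []
top cap_center [(0.66, [326, 207], 843)]
```

View pics/s4c.png

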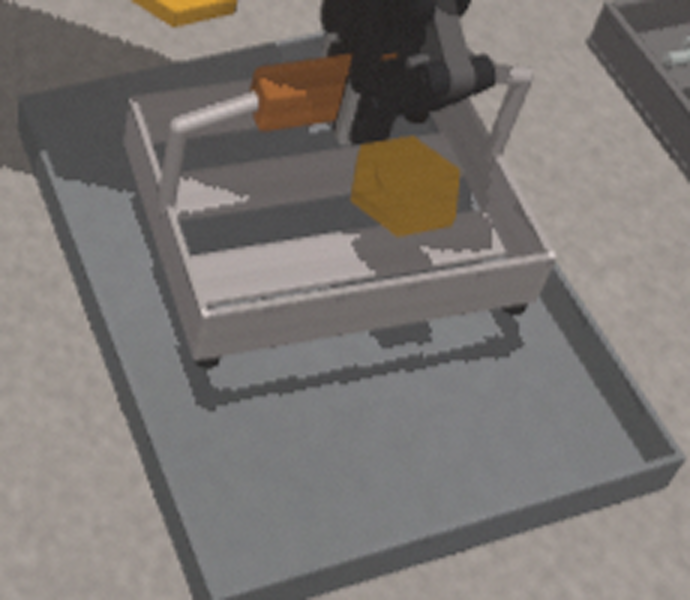

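No nut shows in the sieve; the cap is still there (side 441,336). I'll check that the nuts are in the tray by looking at the top view first.

Run:
```python
import cv2
a=cv2.imread("pics/top4.png"); cv2.imwrite("pics/t4c.png",cv2.resize(a[140:290,350:530],(720,600),interpolation=2))
```

```text
(no output)
```

View pics/t4c.png

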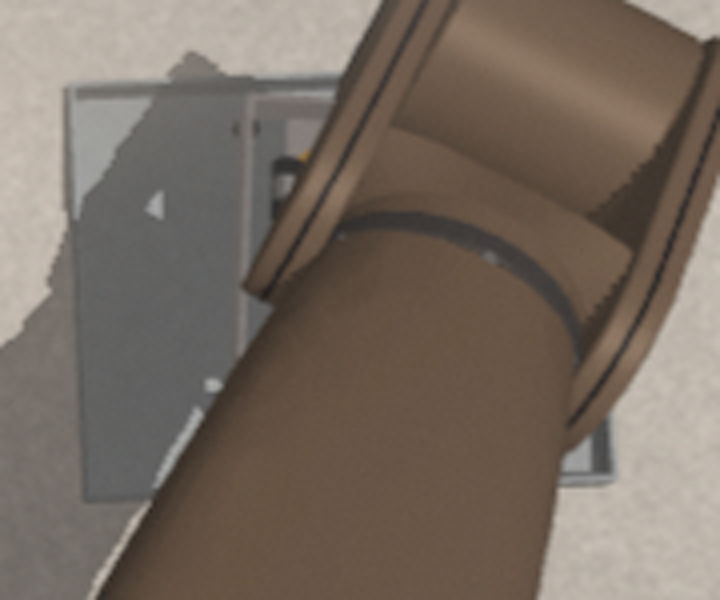

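```bash
python3 -m creep '[0,0.05,0,0, 0,0.15,0,0, 0,0.3,0,0, 0,0.5,0,0, 0,0.7,0,0, 0,0.9,0,0, 0,1.1,0,0, 0,1.3,0,0, 0,1.45,0,0, 0,1.55,0,0, 0,1.6,0,0, 0,1.6,0,0]'
python3 - <<'E'
from h import *
im=imaging.read_camera("side"); cv2.imwrite("pics/s5c.png",cv2.resize(im[265:475,310:540],(657,600),interpolation=2)[:,:,::-1])
E
```

```text
time: 10.15
eef_pos: [0.5888, -0.174, 0.1336]
tcp_rot: [0.031, 1.0, -0.0, -0.0]
contact_force: [0.8, 0.5, -4.6]
opening: 0.199
```

View pics/s5c.png

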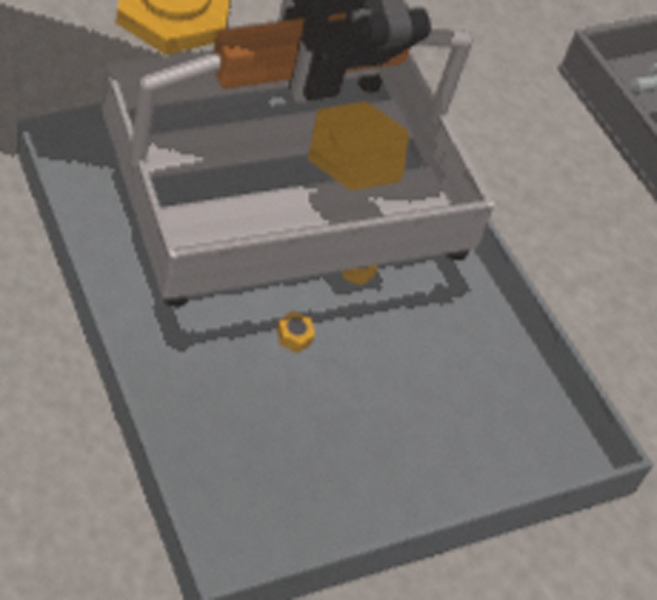

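Both nuts lie in the tray (crop 296,331 and 360,272) and the cap is in the sieve. Now I work out the carry to the mat centre (0.583, 0.221), turning to match the mat.

```bash
python3 -c "
from h import *
go([.583,.221,.164],79.6)"
```

```text
t 10.2 pos [ 0.5888 -0.1742  0.1336] yaxis 86.41 z [ 0. -0. -1.] rows [ 1.223 15.763 -1.219] turn 1.362 F [ 0.2  0.4 -4.4] open 0.195
```

```bash
python3 -m creep '[0,0,-0.1,0, 0,0.05,-0.3,0, 0,0.15,-0.5,0, 0,0.3,-0.7,0, 0.05,0.5,-0.9,0, 0.1,0.8,-1.05,0.05, 0.1,1.15,-1.15,0.1, 0.15,1.6,-1.2,0.15, 0.2,2.1,-1.2,0.2, 0.25,2.7,-1.2,0.25, 0.3,3.3,-1.2,0.3, 0.35,4,-1.2,0.4, 0.4,4.7,-1.2,0.5, 0.45,5.4,-1.2,0.6, 0.5,6,-1.2,0.65, 0.55,6.5,-1.2,0.7, 0.6,6.9,-1.2,0.75, 0.6,7.15,-1.2,0.8, 0.6,7.3,-1.2,0.8, 0.6,7.35,-1.2,0.8]'; python3 -c "
from h import *
go([.583,.221,.164],79.6)"
```

```text
time: 11.87
eef_pos: [0.5853, 0.0107, 0.1635]
tcp_rot: [0.066, 0.998, -0.0, -0.0]
contact_force: [-0.3, 0.9, -3.7]
opening: 0.195
t 11.87 pos [0.5853 0.0107 0.1635] yaxis 82.43 z [-0. -0. -1.] rows [ 1.2    8.326 -0.02 ] turn 0.567 F [-0.3  0.9 -3.7] open 0.195
```

```bash
python3 -m creep '[0,0.1,0,0, 0.05,0.3,0,0, 0.1,0.65,0,0.05, 0.15,1.1,0,0.1, 0.2,1.7,0,0.15, 0.3,2.35,0,0.2, 0.4,3,0,0.25, 0.5,3.7,0,0.3, 0.6,4.4,0,0.35, 0.7,5.1,0,0.4, 0.8,5.8,0,0.45, 0.9,6.4,0,0.5, 1,7,0,0.57, 1.05,7.5,0,0.57, 1.1,7.85,0,0.57, 1.15,8.1,0,0.57, 1.2,8.25,0,0.57, 1.2,8.3,0,0.57, 1.2,8.3,0,0.57, 1.2,8.3,0,0.57]'
python3 - <<'E'
from h import *
go([.583,.221,.0845],79.6)
for c in("side","top"):
    im=imaging.read_camera(c); cv2.imwrite(f"pics/{c}6.png",im[:,:,::-1])
E
```

```text
time: 13.53
eef_pos: [0.5832, 0.2192, 0.1635]
tcp_rot: [0.091, 0.996, -0.0, -0.0]
contact_force: [-1.0, -0.6, -5.3]
opening: 0.196
t 13.53 pos [0.5832 0.2192 0.1635] yaxis 79.52 z [-0. -0. -1.] rows [0.02  0.071 3.162] turn -0.017 F [-1.  -0.6 -5.3] open 0.196
```

View pics/side6.png

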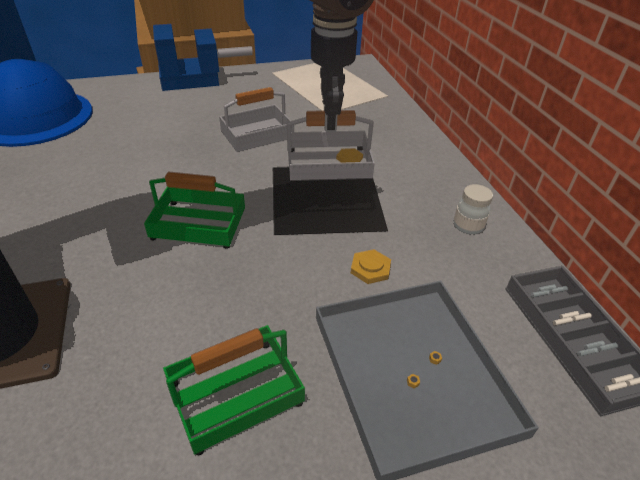

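View pics/top6.png

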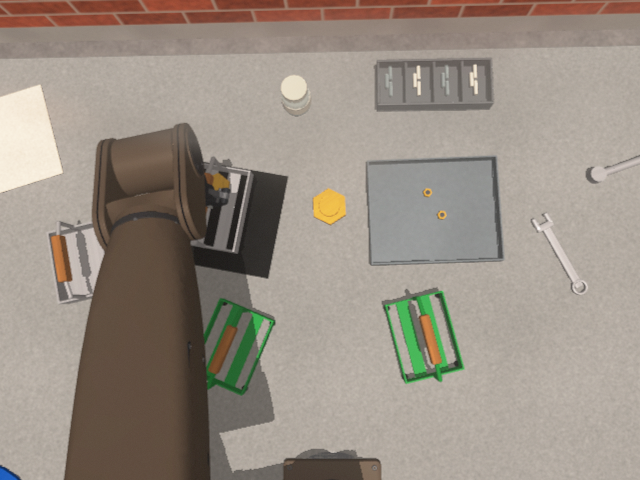

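Both nuts are in the tray (side 414,381 and 436,357), the cap is in the sieve (350,156), and the sieve is above the mat. I lower it slowly.

```bash
python3 -m creep '[0,0.02,0.1,0, 0,0.04,0.3,0, 0,0.07,0.6,0, 0,0.07,0.9,0, 0,0.07,1.2,0, 0,0.07,1.5,0, 0,0.07,1.8,0, 0,0.07,2.1,0, 0,0.07,2.35,0, 0,0.07,2.55,0, 0,0.07,2.7,0, 0,0.07,2.8,0, 0,0.07,2.9,0, 0,0.07,2.98,0, 0,0.07,3.05,0, 0,0.07,3.1,0, 0,0.07,3.14,0, 0,0.07,3.16,0, 0,0.07,3.16,0, 0,0.07,3.16,0]'
python3 - <<'E'
from h import *
go([.583,.221,.0837],79.6)
im=imaging.read_camera("side"); cv2.imwrite("pics/s7.png",cv2.resize(im[80:260,240:420],(600,600),interpolation=2)[:,:,::-1])
E
```

```text
time: 15.3
eef_pos: [0.5835, 0.2214, 0.0847]
tcp_rot: [0.091, 0.996, 0.0, 0.0]
contact_force: [0.3, -1.0, -3.7]
opening: 0.191
t 15.3 pos [0.5835 0.2214 0.0847] yaxis 79.55 z [ 0.  0. -1.] rows [ 0.016 -0.021  0.04 ] turn -0.011 F [ 0.3 -1.  -3.7] open 0.191
```

View pics/s7.png

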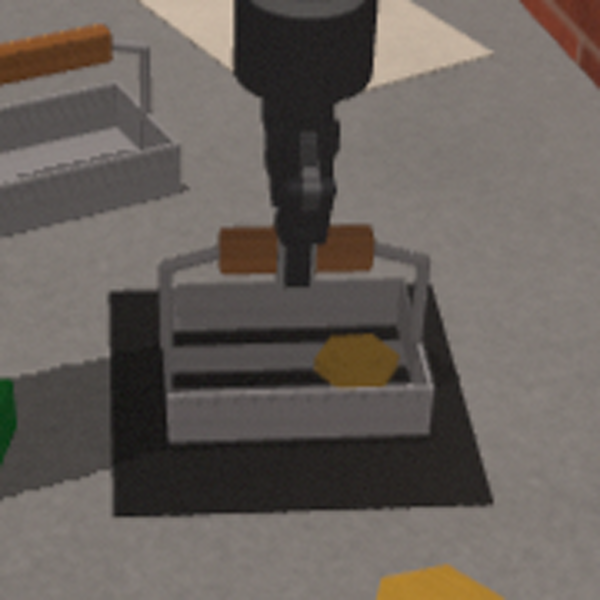

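Centred, but the force still shows the sieve's weight. I lower by about a millimetre until it makes contact.

```bash
python3 -m creep '[0,0,0.02,0, 0,0,0.04,0, 0,0,0.04,0, 0,0,0.04,0]'; python3 -m creep '[0,0,0.02,0, 0,0,0.03,0, 0,0,0.03,0, 0,0,0.03,0]'
```

```text
time: 15.68
eef_pos: [0.5835, 0.2215, 0.0838]
tcp_rot: [0.091, 0.996, 0.0, 0.0]
contact_force: [-0.2, -0.1, -2.9]
opening: 0.198
time: 16.02
eef_pos: [0.5836, 0.2217, 0.0837]
tcp_rot: [0.091, 0.996, 0.0, 0.0]
contact_force: [-2.2, 0.4, 1.6]
opening: 0.195
```

Contact made (about 6 N off the wrist). Release, then retreat straight up.

```bash
python3 -m creep '[0,0,0,0, 0,0,0,0, 0,0,0,0, 0,0,0,0, 0,0,0,0, 0,0,0,0, 0,0,0,0, 0,0,0,0, 0,0,0,0, 0,0,0,0]' 0 && python3 -m creep '[0,0,-0.1,0, 0,0,-0.4,0, 0,0,-0.8,0, 0,0,-1.4,0, 0,0,-2.1,0, 0,0,-2.9,0, 0,0,-3.7,0, 0,0,-4.4,0, 0,0,-5,0, 0,0,-5.4,0, 0,0,-5.6,0, 0,0,-5.6,0]' && python3 -m creep '[0,0.3,0,0, 0,1,0,0, 0,2,0,0, 0,3,0,0, 0,4,0,0, 0,5,0,0, 0,6,0,0, 0,7,0,0, 0,7.6,0,0, 0,8,0,0, 0,8,0,0, 0,8,0,0]'
python3 - <<'E'
from h import *
for c in("side","top"):
    im=imaging.read_camera(c); cv2.imwrite(f"pics/{c}8.png",im[:,:,::-1])
    for n in("nut1_center","cap_center"):print(c,n,[(round(d["p"],2),[round(float(v)) for v in d["uv"]],int(d["mask"].sum())) for d in imaging.silhouettes(c,n)])
E
```

```text
time: 16.85
eef_pos: [0.5834, 0.2214, 0.0828]
tcp_rot: [0.091, 0.996, 0.0, 0.0]
contact_force: [0.1, -0.4, -0.0]
opening: 1.002
time: 17.85
eef_pos: [0.5842, 0.2216, 0.2249]
tcp_rot: [0.091, 0.996, 0.0, 0.002]
contact_force: [0.6, -0.3, 0.3]
opening: 1.002
time: 18.85
eef_pos: [0.6192, 0.4181, 0.2213]
tcp_rot: [0.091, 0.996, -0.001, -0.001]
contact_force: [0.0, 0.0, -0.5]
opening: 0.997
side nut1_center []
side cap_center [(0.61, [344, 188], 326)]
top nut1_center [(0.62, [432, 194], 52)]
top cap_center [(0.87, [228, 198], 292), (0.64, [329, 205], 870)]
```

View pics/side8.png

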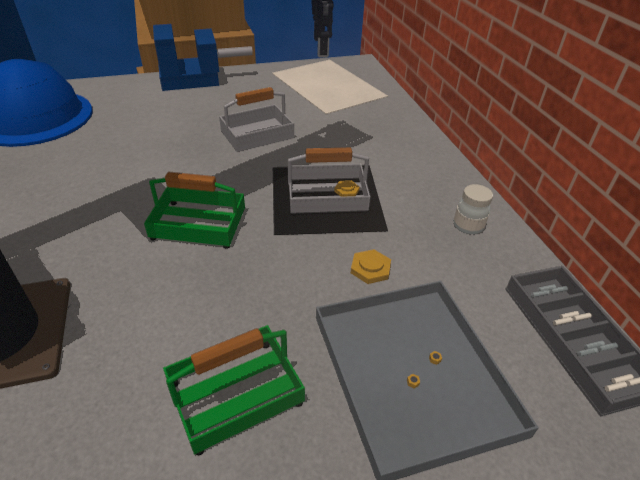

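View pics/top8.png

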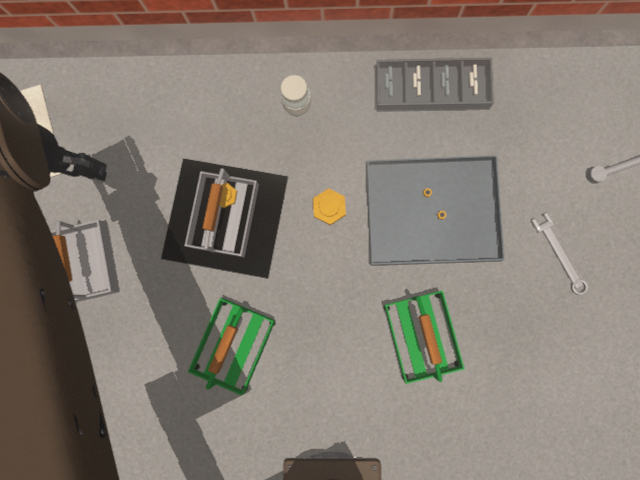

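The sieve stands upright and centred on the mat (top 222,213), with the cap inside (228,198). Both nuts are in the tray (427,192 and 442,215), and everything else is undisturbed.

```bash
python3 -c "
from plant import ctrl
print(ctrl.sign_off())"
```

```text
the job is handed in; nothing more can be done
None
```

The job is done and handed in, with the last move ending at 18.9 s of the 45 s allowed. I lifted the sieve about 50 mm, shook it in three side-to-side cycles of about 60 mm over the tray, then stood it on the mat, let go and moved the arm clear.

The last pictures from both cameras show the following:
- **Nuts:** both lie in the tray.
- **Cap:** the smaller cap is still in the sieve.
- **Sieve:** it stands upright in the middle of the mat, with the gripper well away from it.
- **Other things:** they look unmoved.

One check disagreed: in the final side picture the network reported no nuts, and in the top picture only one. Both nuts are plainly visible in each.

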